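# Sort the utility-room bits into their trays

### The job

Sort the five odds and ends on the counter: the clothes peg and the green dosing cup belong in the blue laundry tray, the brass valve and the pressure gauge in the grey heating-spares tray, and the scrubbing brush in the orange cleaning tray. Each must end lying on the floor of its tray, not on another thing or on the rim, with the cup standing upright, the valve handle up, the gauge dial up and the brush bristles down. Leave the bar of soap on its dish and the little amber jar where they are.

Things in the scene. Friction and masses are not known exactly. Their poses are not given: they have to be found in the camera images.
- peg_mid (a point): Wooden clothes peg lying on its side, two pale-brown legs with a steel spring: 80 mm long (its x), 20 mm wide at mid-length (its y), tapering from 24 mm at the finger end (-x) to 16 mm at the jaws (+x), 12 mm high, about 20 g. Point at its centre, 6 mm above its underside; z up.
- cup_mid (a point): Green plastic detergent dosing cup, open at the top, standing upright: 52 mm across the rim, narrower at the foot, 46 mm high, about 40 g. Point on its axis at half height, 23 mm above its underside; z along the axis, up.
- valve_mid (a point): Brass ball valve with a red butterfly handle on top: squarish brass body 60 mm long (its x), 26 mm wide (its y) and 26 mm high; the handle (46 x 13 mm, along x) brings it to 42 mm high; about 180 g. Point at its centre, 21 mm above its underside; z up through the handle.
- gauge_mid (a point): Pressure gauge lying dial up: round dark case 44 mm in diameter and 24 mm high with a white dial, and a brass connection standing out sideways to 42 mm from the case's axis along its +x at mid-height; about 120 g. Point on the axis of the round case at half height, 12 mm above its underside; z up out of the dial.
- brush_mid (a point): Scrubbing brush with a dark wooden back and stiff white bristles downward: 100 mm long (its x), 42 mm wide (its y), 36 mm high (the back is the upper 17 mm, the rigid bristle block 90 x 34 mm is the lower 19 mm); about 100 g. Point on its vertical centre line 18 mm above its underside; z up through the back.
- laundry_tray: Blue tray, open box 130 (x) x 200 (y) x 35 mm high, walls and floor 4 mm thick (inside 122 x 192 mm, inner floor 4 mm above the counter); fixed to the counter. Origin at the centre of its underside, its y axis along the long side, z up.
- heating_tray: Grey tray, open box 130 (x) x 200 (y) x 35 mm high, walls and floor 4 mm thick (inside 122 x 192 mm, inner floor 4 mm above the counter); fixed to the counter. Origin at the centre of its underside, its y axis along the long side, z up.
- cleaning_tray: Orange tray, open box 130 (x) x 200 (y) x 35 mm high, walls and floor 4 mm thick (inside 122 x 192 mm, inner floor 4 mm above the counter); fixed to the counter. Origin at the centre of its underside, its y axis along the long side, z up.
- soap_mid (a point): Bystander: yellow bar of soap on a white ceramic dish, loose, 75 x 50 mm, 30 mm high. Point at its centre, 15 mm above the counter. To be left where it is.
- jar_mid (a point): Bystander: small amber jar with a steel lid, loose, 40 mm across, 55 mm high. Point on its axis, 27.5 mm above the counter. To be left where it is.
Not all that is in view belongs to the job. What is shaped like the part that bears gauge_mid but purple or turquoise is not meant.

How it is judged:
At the end, for the whole second after the job is handed in: Each thing in its tray: its listed point within the inner walls (x ±60 mm, y ±95 mm in the tray's frame), at most 12 mm above its height when resting on the tray floor; cup, valve, gauge and brush upright as at the start within 0.2 rad; all released and at rest (under 0.02 m/s) (x of peg_mid in the frame of laundry_tray between -0.06 and 0.06 m and y of peg_mid in the frame of laundry_tray between -0.095 and 0.095 m and z of peg_mid in the frame of laundry_tray between 0 and 0.022 m and linear speed of each of peg, cup, valve, gauge, brush below 0.02 m/s and x of cup_mid in the frame of laundry_tray between -0.06 and 0.06 m and y of cup_mid in the frame of laundry_tray between -0.095 and 0.095 m and z of cup_mid in the frame of laundry_tray between 0 and 0.039 m and angle between each of cup_mid, valve_mid, gauge_mid, brush_mid's own z axis and vertical below 0.2 rad and x of valve_mid in the frame of heating_tray between -0.06 and 0.06 m and y of valve_mid in the frame of heating_tray between -0.095 and 0.095 m and z of valve_mid in the frame of heating_tray between 0 and 0.037 m and x of gauge_mid in the frame of heating_tray between -0.06 and 0.06 m and y of gauge_mid in the frame of heating_tray between -0.095 and 0.095 m and z of gauge_mid in the frame of heating_tray between 0 and 0.028 m and x of brush_mid in the frame of cleaning_tray between -0.06 and 0.06 m and y of brush_mid in the frame of cleaning_tray between -0.095 and 0.095 m and z of brush_mid in the frame of cleaning_tray between 0 and 0.034 m); the robot touches nothing.
It fails at once if the soap on its dish is pushed more than 20 mm (distance of soap_mid from where it was at the start of the episode above 0.02 m).
It fails at once if the amber jar is pushed or tipped more than 20 mm (distance of jar_mid from where it was at the start of the episode above 0.02 m).
It also fails if it takes over 112 s, if anything falls off the work surface, if the arm or the gripper's body presses on something with over 40 N, if the wrist force passes 120 N, or if a joint passes its speed limit or range.

### The arm

A 7-joint arm with a two-finger parallel gripper is mounted at the origin on the work surface. World frame = base frame: x ahead of the robot, y to its left, z up, the work surface at z = 0. Lengths are in m, angles in rad, forces in N, time in s.
With the tool pointing down it reaches from about 0.425 to 0.975 m from the base axis. Payload 16.7 kg.
Tool frame: the origin (TCP) lies at the very end of the fingers, on their centre line; the grasp point (between the pads) lies 19 mm behind it (grip_depth is the distance from the TCP to the grasp point, in m); z points along the fingers, y is the line along which they close (so a half turn about z gives the same grasp; the last joint's range is limited). The gripper opens to 85 mm and grips with 20 to 120 N. Pads are 22 mm wide; open, the fingers measure 114 mm over their backs; the gripper's body (76 mm by 85 mm) begins 54 mm behind the grasp point. The pads swing forward as they close: fully open they stand 13 mm farther back than shut.
Start: joints at [1.129, 0.426, 0.074, 1.606, -0.034, 1.111, -0.067], TCP at [0.194, -0.646, 0.231] pointing down, gripper open.
Joint ranges: [-2.85, 2.85], [-0.5, 2.14], [-1.23, 1.37], [0.21, 2.46], [-1.02, 4.16], [0.16, 2.05], [-2.73, 2.73]. Speed limits (rad/s): [1.89, 1.89, 2.39, 2.39, 3.01, 3.01, 3.01].

### API

Orientations are given as a unit quaternion [x, y, z, w].
In Python, from bench import observe, camera, calibration, hand_in, grip_depth gives the robot as it stands.
- The arm moves only by the tool play_rows, never from a script. Its argument "targets" is a list of rows, each an object with "claw": the opening, from 0 (shut) to 1 (fully open); "xyz": the shift along the tool's x, y, z in units of 10 cm (1.0 is 10 cm), a list of three; "roll": the turn about the tool's z in units of 1.5 rad (1.0 is 1.5 rad). A call has 1 to 10 rows; each row is the pose to reach, as a shift and turn from the pose commanded when the call began, along the tool's axes at that moment; what a row does not reach only later rows make up. A row lasts 1/12 s, in which the tool goes at most 41.7 mm and 7.16 degrees, less where a joint would pass 70% of its speed; a pose out of reach is approached as far as the arm can. A call with a number of a shift or a turn outside -1 to 1 is refused whole. A call with a gripper value outside its range is refused whole. The fingers move at their own pace and stop on an object; "newtons" is the grip in N (left out, the last holds). Time passes only in rows, so rows that repeat a pose let the fingers close. It gives the time, the measured TCP pose, the force, the opening and the grip force at its end, in the units of the state.
- observe(): the state, without advancing time (a new reading comes with each control period).
- camera(name): name is "scene" or "top" or "wrist"; returns the picture (400x640x3 uint8, blue, green, red); there is no depth.
- calibration(name): a dict with "fx", "fy", "cx", "cy" (pixels), "distortion" ([k1, k2, p1, p2, k3] as OpenCV has them; the pictures are not rectified), "pose" (4x4, takes a point from camera to world coordinates); the wrist camera has in their place "mount" (4x4, takes a point from camera to tool coordinates, whose origin is the TCP and whose axes are the flange's). Camera axes: x right, y up, looking along -z (the intrinsics and any distortion apply to the point x, -y, -z); pixel columns grow to the right and rows downward; lengths in m; the calibration is good to about 2 mm. A picture is of the moment at which its call begins: read the wrist's pose just before it. calibration takes no time and is no camera call.
- hand_in(): hands the job in; it is judged then, once.
The state is a dict: "time_s": time; "joint_positions": joint angles; "qvel": joint speeds; "effort": joint torques, N m; "position": TCP position; "orientation": TCP orientation; "contact_force": force on the tool from outside, world axes, zero at the start; "torque": the same for the moment, N m; "grip_width": finger opening in m; "gripper_force": force on a finger pad.
Only numpy, scipy, OpenCV 4.12 (cv2) and the standard library are available. Lean on these libraries where they do the work, as an engineer would, in place of code of your own. Each camera call takes 0.05 s, during which the arm holds its last target. There are 200 camera calls.

## Working session

There is one attempt and no reset: what is moved stays moved. The work goes in short steps, Python scripts to look and compute and a tool call to move; the robot and the scene stay as the last step left them, time stands still between calls to the robot, and variables do not carry over. Pictures are saved under pics/ and viewed, at most 14 in all, crops included, and the job is handed in when it is done.

Besides the shell and the picture viewer there is one more tool, called after "Call:" as name(argument=value, ...) on one line, values as JSON. play_rows: Moves the arm, as the interface text tells. Its arguments: {"type":"object","properties":{"targets":{"type":"array"},"newtons":{"type":"number"}},"required":["targets"]}

```bash
mkdir -p pics; ls; python3 - <<'E'
from bench import *
import cv2
s=observe();print(s, grip_depth)
for n in("top","scene"):
    cv2.imwrite(f"pics/{n}0.png",camera(n));c=calibration(n);print(n,c)
print(calibration("wrist"))
E
```

```text
pics
{'time_s': 0.0, 'joint_positions': array([ 1.12951575,  0.42673053,  0.07383198,  1.60661571, -0.03409311,
        1.11080956, -0.06712059]), 'qvel': array([-0.00177369, -0.00042092, -0.00136072,  0.00044002, -0.00115413,
        0.00024432, -0.00017733]), 'effort': array([-9.88977154e-04, -9.49832940e+01,  3.75981465e+00, -4.63518476e+01,
        1.89905410e-02,  1.00797860e-02,  1.89592043e-06]), 'position': array([ 0.19403029, -0.64607695,  0.23060718]), 'orientation': array([ 9.89379007e-01,  1.45357335e-01, -1.41445460e-04, -6.36664913e-04]), 'contact_force': array([-0.15802046, -0.85955672,  0.13397868]), 'torque': array([ 0.00428907, -0.05203273,  0.01801481]), 'gripper_force': 0.0, 'grip_width': 0.08529157003892578} 0.0187
top {'fx': 431.62613575064273, 'fy': 431.62613575064273, 'cx': 319.49195081738003, 'cy': 197.02081503594263, 'distortion': array([0.00353096, 0.        , 0.        , 0.        , 0.        ]), 'pose': array([[-0.04508886,  0.97461629, -0.21929452,  0.27150726],
       [-0.99897805, -0.04467821,  0.00683405, -0.04542104],
       [-0.00313711,  0.21937856
[... 474 characters left out ...]
[ 5.87946249e-04,  4.96628962e-01,  8.67962746e-01,
         1.03342779e+00],
       [ 0.00000000e+00,  0.00000000e+00,  0.00000000e+00,
         1.00000000e+00]])}
{'fx': 307.1409926182574, 'fy': 307.1409926182574, 'cx': 315.9076582790617, 'cy': 199.50787183961836, 'distortion': array([-0.0318307,  0.       ,  0.       ,  0.       ,  0.       ]), 'mount': array([[-1.07138668e-03,  9.49903265e-01,  3.12542219e-01,
         8.03156693e-02],
       [ 9.99999314e-01,  8.69633172e-04,  7.84913348e-04,
        -1.79513775e-03],
       [ 4.73794671e-04,  3.12542845e-01, -9.49903545e-01,
        -1.42533534e-01],
       [ 0.00000000e+00,  0.00000000e+00,  0.00000000e+00,
         1.00000000e+00]])}
```

View pics/top0.png

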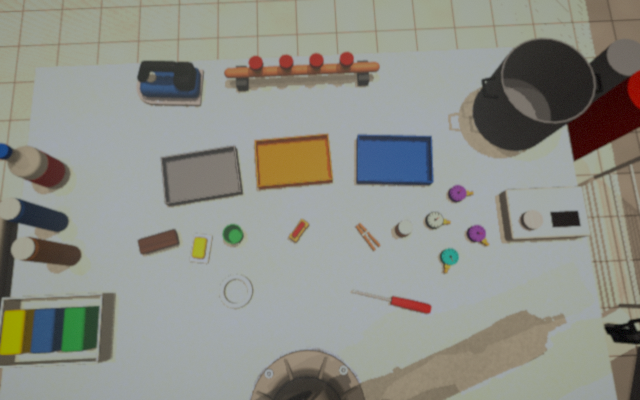

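View pics/scene0.png

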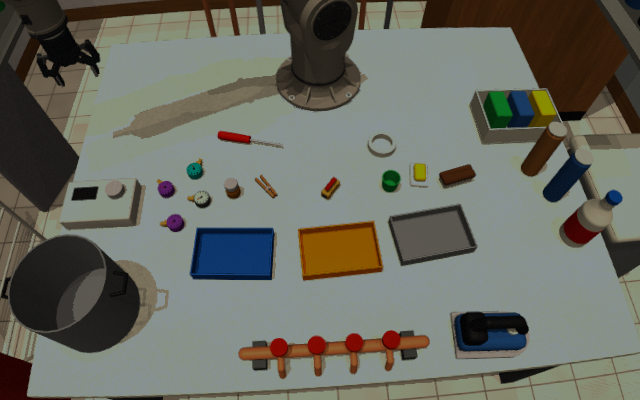

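Top view: brush (158,242), soap (200,248, bystander), cup (233,235), valve (300,230), peg (368,236), jar (404,228, bystander). The gauge-shaped things are white-dialled (435,220), purple (458,193) and (477,234), and turquoise (450,257). The white-dialled one fits, because purple and turquoise are excluded. I'll confirm with an enlarged crop.

```bash
python3 - <<'E'
import cv2
a=cv2.imread("pics/top0.png")
cv2.imwrite("pics/c1.png",cv2.resize(a[205:285,130:330],None,fx=4,fy=4,interpolation=cv2.INTER_CUBIC))
cv2.imwrite("pics/c2.png",cv2.resize(a[180:280,345:495],None,fx=5,fy=5,interpolation=cv2.INTER_CUBIC))
E
```

```text
(no output)
```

View pics/c1.png

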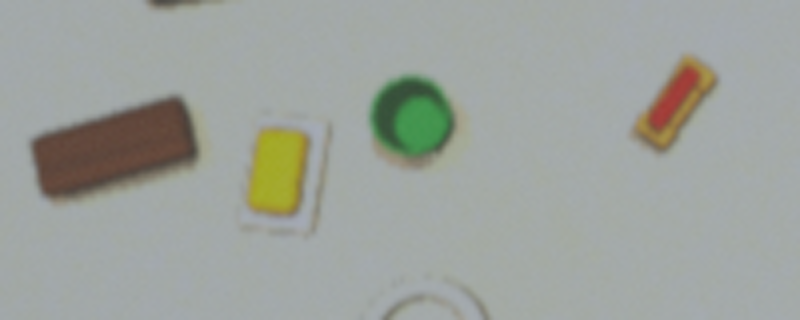

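View pics/c2.png

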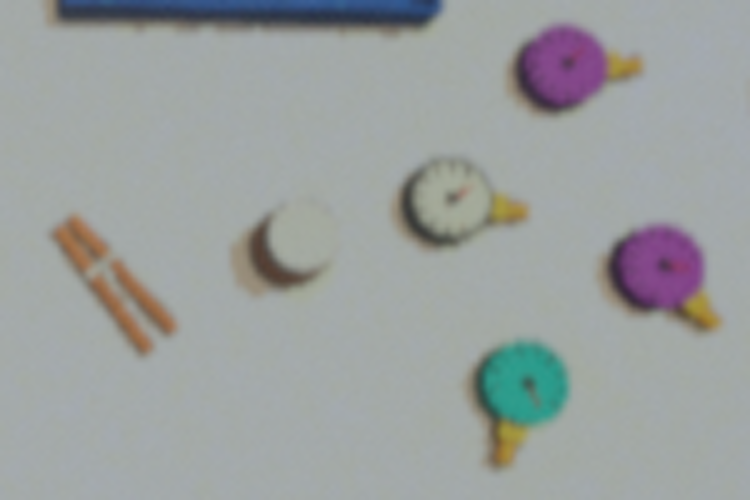

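c2 shows the white-dialled gauge at top (435,220) with its brass stub to the right. It is the only one that isn't purple or turquoise, so it is the one meant. c1 and c2 also give the other poses: brush, cup, valve with red handle, and peg with its finger end at lower right.

```bash
cat >h.py <<'E'
import numpy as np,cv2
from bench import *
def ray(n,uv,z,pose=None):
    c=calibration(n);K=np.array([[c['fx'],0,c['cx']],[0,c['fy'],c['cy']],[0,0,1]])
    p=cv2.undistortPoints(np.array([[uv]],float),K,c['distortion'])[0,0]
    T=c['pose'] if pose is None else pose
    d=T[:3,:3]@[p[0],-p[1],-1];o=T[:3,3]
    return o+d*(z-o[2])/d[2]
def yaw(q):  # yaw of tool x in world, tool pointing down
    return 2*np.arctan2(q[1],q[0])
E
python3 - <<'E'
from h import *
A=lambda u,v:(130+(u+.5)/4-.5,205+(v+.5)/4-.5)
B=lambda u,v:(345+(u+.5)/5-.5,180+(v+.5)/5-.5)
L={'brushC':(A(112,145),.036),'brushL':(A(40,168),.036),'brushR':(A(184,126),.036),
'soap':(A(278,171),.03),'cup':(A(411,116),.046),'valveH':(A(676,98),.042),'valve1':(A(648,140),.026),'valve2':(A(702,66),.026),
'peg':(B(113,281),.012),'pegF':(B(158,339),.012),'pegJ':(B(68,223),.012),'gauge':(B(451,199),.024),'stub':(B(525,212),.012),'jar':(B(302,240),.055),
'purp1':(B(567,64),.024)}
for k,(p,z) in L.items(): print(k,ray('top',p,z).round(4))
print('scene cup',ray('scene',(391,176),.046),'gauge',ray('scene',(202,198),.024),'valve',ray('scene',(331,186),.042))
for n,cs in {'grey':[(162,157),(237,148),(242,194),(169,205)],'orange':[(254,139),(329,135),(332,182),(258,189)],'blue':[(357,135),(432,136),(433,185),(356,184)]}.items():
    P=np.array([ray('top',c,.035)[:2] for c in cs]);e=P[1]-P[0]+P[2]-P[3]
    print(n,P.mean(0).round(4),[np.linalg.norm(P[i]-P[i-1]).round(3) for i in range(4)],'long dir deg',np.degrees(np.arctan2(*e[::-1])))
E
```

```text
brushC [0.422  0.3628 0.036 ]
brushL [0.4095 0.4078 0.036 ]
brushR [0.4321 0.3175 0.036 ]
soap [0.4014 0.2589 0.03  ]
cup [0.4304 0.1711 0.046 ]
valveH [0.4349 0.0037 0.042 ]
valve1 [0.411  0.0233 0.026 ]
valve2 [ 0.4574 -0.0131  0.026 ]
peg [ 0.4138 -0.1725  0.012 ]
pegF [ 0.3826 -0.1936  0.012 ]
pegJ [ 0.4452 -0.1511  0.012 ]
gauge [ 0.4469 -0.349   0.024 ]
stub [ 0.4402 -0.3902  0.012 ]
jar [ 0.4246 -0.2638  0.055 ]
purp1 [ 0.5157 -0.4173  0.024 ]
scene cup [0.42851716 0.17270596 0.046     ] gauge [ 0.45176195 -0.34611397  0.024     ] valve [0.44771241 0.0064637  0.042     ]
grey [0.589  0.2515] [np.float64(0.133), np.float64(0.2), np.float64(0.127), np.float64(0.19)] long dir deg -84.61155374630066
orange [0.6186 0.0119] [np.float64(0.139), np.float64(0.201), np.float64(0.131), np.float64(0.194)] long dir deg -88.25569543255207
blue [ 0.6097 -0.256 ] [np.float64(0.136), np.float64(0.201), np.float64(0.136), np.float64(0.201)] long dir deg -93.43693610512744
```

Call:
play_rows(targets=[{"claw": 0.85,"xyz": [0.4,-0.27,0],"roll": 0},{"claw": 0.85,"xyz": [0.82,-0.53,0],"roll": 0},{"claw": 0.85,"xyz": [0.82,-0.53,0],"roll": 0}], newtons=40)

```text
time_s: 0.35
position: [0.2616, -0.5679, 0.2309]
orientation: [0.989, 0.147, 0.001, -0.001]
contact_force: [1.2, -0.8, 0.1]
grip_width: 0.0726
gripper_force: 0.0
```

Call:
play_rows(targets=[{"claw": 0.85,"xyz": [0.4,-0.27,0],"roll": 0},{"claw": 0.85,"xyz": [0.82,-0.53,0],"roll": 0},{"claw": 0.85,"xyz": [0.82,-0.53,0],"roll": 0}])

```text
time_s: 0.6
position: [0.3249, -0.4931, 0.2312]
orientation: [0.989, 0.148, 0.001, -0.001]
contact_force: [1.7, 0.2, -0.1]
grip_width: 0.0726
gripper_force: 0.0
```

Call:
play_rows(targets=[{"claw": 0.85,"xyz": [0.4,-0.27,0],"roll": 0},{"claw": 0.85,"xyz": [0.82,-0.53,0],"roll": 0},{"claw": 0.85,"xyz": [0.82,-0.53,0],"roll": 0}])

```text
time_s: 0.85
position: [0.388, -0.4185, 0.2313]
orientation: [0.989, 0.148, 0.001, -0.001]
contact_force: [0.3, 0.1, -0.0]
grip_width: 0.0728
gripper_force: 0.0
```

Call:
play_rows(targets=[{"claw": 0.85,"xyz": [0.4,-0.27,0],"roll": -0.08},{"claw": 0.85,"xyz": [0.82,-0.53,0.3],"roll": -0.16},{"claw": 0.85,"xyz": [0.82,-0.53,0.6],"roll": -0.24},{"claw": 0.85,"xyz": [0.82,-0.53,0.6],"roll": -0.32},{"claw": 0.85,"xyz": [0.82,-0.53,0.6],"roll": -0.4},{"claw": 0.85,"xyz": [0.82,-0.53,0.6],"roll": -0.48},{"claw": 0.85,"xyz": [0.82,-0.53,0.6],"roll": -0.56},{"claw": 0.85,"xyz": [0.82,-0.53,0.6],"roll": -0.64},{"claw": 0.85,"xyz": [0.82,-0.53,0.6],"roll": -0.745},{"claw": 0.85,"xyz": [0.82,-0.53,0.6],"roll": -0.745}])

```text
time_s: 1.68
position: [0.4472, -0.3489, 0.1711]
orientation: [0.759, 0.651, 0.0, -0.0]
contact_force: [-1.3, -0.2, -0.0]
grip_width: 0.0727
gripper_force: 0.0
```

```bash
cat >>h.py <<'E'
from scipy.spatial.transform import Rotation as Ro
def wpose():
    s=observe();T=np.eye(4);T[:3,:3]=Ro.from_quat(s['orientation']).as_matrix();T[:3,3]=s['position']
    return T@calibration('wrist')['mount']
def proj(p,T):
    c=calibration('wrist');K=np.array([[c['fx'],0,c['cx']],[0,c['fy'],c['cy']],[0,0,1]])
    q=T[:3,:3].T@(np.array(p,float)-T[:3,3])
    return cv2.projectPoints(np.array([[q[0],-q[1],-q[2]]]),np.zeros(3),np.zeros(3),K,c['distortion'])[0].ravel()
E
python3 - <<'E'
from h import *
T=wpose();im=camera('wrist');np.save('T.npy',T);cv2.imwrite('pics/w1.png',im)
print(proj([.447,-.349,.024],T),proj([.4402,-.3902,.012],T),proj([.447,-.349,.0],T))
E
```

```text
[316.61428884 186.78621595] [316.20268728 221.66599346] [316.56480133 180.57519661]
```

View pics/w1.png

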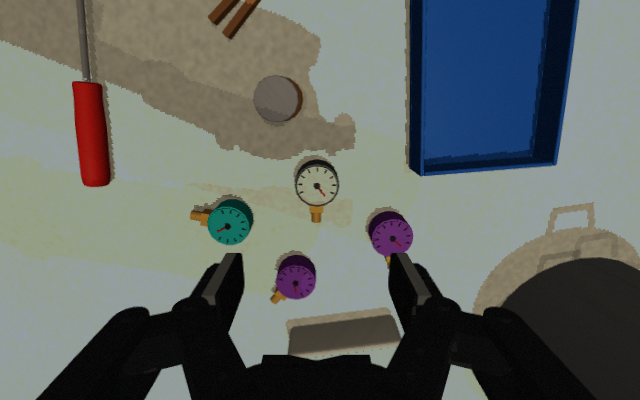

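Wrist view: the white gauge is at (317,186), where the projection put it. The estimate holds, so I descend.

Call:
play_rows(targets=[{"claw": 0.75,"xyz": [0,0,0.4],"roll": 0},{"claw": 0.75,"xyz": [0,0,0.8],"roll": 0},{"claw": 0.75,"xyz": [0,0,1.0],"roll": 0}])

```text
time_s: 1.98
position: [0.4458, -0.348, 0.0678]
orientation: [0.762, 0.647, -0.0, -0.002]
contact_force: [-1.1, 0.1, 0.4]
grip_width: 0.0644
gripper_force: 0.0
```

Call:
play_rows(targets=[{"claw": 0.75,"xyz": [0,0,0.3],"roll": 0},{"claw": 0.75,"xyz": [0,0,0.55],"roll": 0},{"claw": 0.75,"xyz": [0,0,0.66],"roll": 0},{"claw": 0.75,"xyz": [0,0,0.66],"roll": 0},{"claw": 0.3,"xyz": [0,0,0.66],"roll": 0},{"claw": 0.3,"xyz": [0,0,0.66],"roll": 0},{"claw": 0.3,"xyz": [0,0,0.66],"roll": 0},{"claw": 0.3,"xyz": [0,0,0.66],"roll": 0},{"claw": 0.3,"xyz": [0,0,0.66],"roll": 0}])

```text
time_s: 2.73
position: [0.4481, -0.3497, 0.0068]
orientation: [0.762, 0.648, 0.0, 0.001]
contact_force: [-2.2, 0.6, 10.5]
grip_width: 0.0421
gripper_force: 41.6
```

Call:
play_rows(targets=[{"claw": 0.3,"xyz": [0,0,-0.3],"roll": 0},{"claw": 0.3,"xyz": [0,0,-0.7],"roll": 0},{"claw": 0.3,"xyz": [0,0,-1.0],"roll": 0}])

```text
time_s: 2.98
position: [0.4476, -0.3491, 0.1081]
orientation: [0.762, 0.648, 0.0, 0.0]
contact_force: [1.1, -2.2, -1.4]
grip_width: 0.0421
gripper_force: 41.4
```

Call:
play_rows(targets=[{"claw": 0.3,"xyz": [0.35,0.01,-0.1],"roll": 0},{"claw": 0.3,"xyz": [0.75,0.03,-0.2],"roll": 0},{"claw": 0.3,"xyz": [0.95,0.045,-0.2],"roll": 0}])

```text
time_s: 3.23
position: [0.4688, -0.2529, 0.1284]
orientation: [0.761, 0.648, 0.001, 0.002]
contact_force: [2.3, 1.0, -1.3]
grip_width: 0.0423
gripper_force: 41.4
```

Call:
play_rows(targets=[{"claw": 0.3,"xyz": [0.35,0.01,0],"roll": 0},{"claw": 0.3,"xyz": [0.75,0.03,0],"roll": 0},{"claw": 0.3,"xyz": [0.95,0.045,0],"roll": 0}])

```text
time_s: 3.48
position: [0.4876, -0.1589, 0.1265]
orientation: [0.761, 0.649, 0.001, 0.0]
contact_force: [0.4, 0.2, -1.3]
grip_width: 0.0426
gripper_force: 41.4
```

Call:
play_rows(targets=[{"claw": 0.3,"xyz": [0.35,0.01,0],"roll": 0},{"claw": 0.3,"xyz": [0.75,0.03,0],"roll": 0},{"claw": 0.3,"xyz": [0.95,0.045,0],"roll": 0}])

```text
time_s: 3.73
position: [0.5073, -0.0657, 0.1265]
orientation: [0.761, 0.649, 0.001, 0.0]
contact_force: [0.5, 0.4, 0.1]
grip_width: 0.0426
gripper_force: 41.4
```

Call:
play_rows(targets=[{"claw": 0.3,"xyz": [0.35,0.01,0],"roll": 0},{"claw": 0.3,"xyz": [0.75,0.03,0],"roll": 0},{"claw": 0.3,"xyz": [0.95,0.045,0],"roll": 0}])

```text
time_s: 3.98
position: [0.527, 0.0276, 0.1265]
orientation: [0.761, 0.649, 0.001, 0.0]
contact_force: [0.6, -0.2, -1.2]
grip_width: 0.0424
gripper_force: 41.4
```

Call:
play_rows(targets=[{"claw": 0.3,"xyz": [0.35,0.01,0],"roll": 0},{"claw": 0.3,"xyz": [0.75,0.03,0],"roll": 0},{"claw": 0.3,"xyz": [0.95,0.045,0],"roll": 0}])

```text
time_s: 4.23
position: [0.5465, 0.1209, 0.1265]
orientation: [0.761, 0.649, 0.001, -0.0]
contact_force: [-0.3, -0.2, -1.0]
grip_width: 0.0425
gripper_force: 41.4
```

Call:
play_rows(targets=[{"claw": 0.3,"xyz": [0.35,0.01,0],"roll": 0},{"claw": 0.3,"xyz": [0.75,0.03,0],"roll": 0},{"claw": 0.3,"xyz": [0.95,0.045,0],"roll": 0}])

```text
time_s: 4.48
position: [0.5659, 0.2141, 0.1265]
orientation: [0.761, 0.649, 0.001, -0.0]
contact_force: [-0.3, 0.2, -1.6]
grip_width: 0.0427
gripper_force: 41.4
```

Call:
play_rows(targets=[{"claw": 0.3,"xyz": [0.35,0.01,0],"roll": 0},{"claw": 0.3,"xyz": [0.75,0.03,0],"roll": 0},{"claw": 0.3,"xyz": [0.95,0.045,0],"roll": 0},{"claw": 0.3,"xyz": [0.95,0.045,0],"roll": 0}])

```text
time_s: 4.82
position: [0.5849, 0.3082, 0.1263]
orientation: [0.76, 0.65, 0.001, -0.001]
contact_force: [-1.2, -0.8, -1.0]
grip_width: 0.0424
gripper_force: 41.4
```

```bash
python3 - <<'E'
from h import *
T=wpose();im=camera('wrist');np.save('T.npy',T)
R=lambda x,y:np.array([.589,.2515])+x*np.array([.996,.094])+y*np.array([-.094,.996])
for sx in(-.065,.065):
  for sy in(-.1,.1):
    p=proj([*R(sx,sy),.035],T);print(p.round());cv2.circle(im,tuple(int(v) for v in p),4,(0,0,255),1)
cv2.imwrite('pics/w2.png',im)
E
```

```text
[291. 367.]
[221. 175.]
[422. 340.]
[385. 133.]
```

View pics/w2.png

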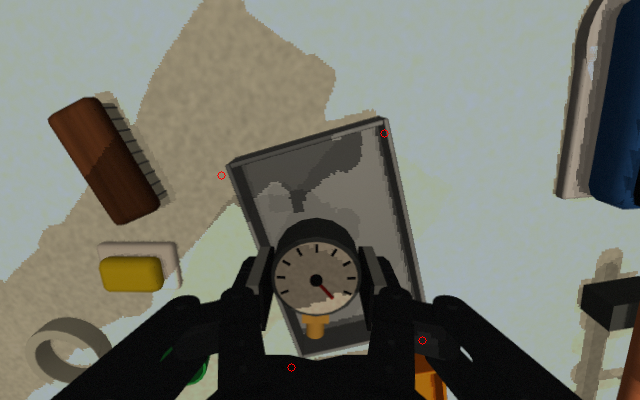

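The wrist view shows the gauge held dial up over the grey tray. The tray corners are at (229,163), (387,118) and (300,357). I'll refine the tray pose from them.

```bash
python3 - <<'E'
from h import *
T=np.load('T.npy')
a,b,c=[ray('wrist',p,.035,T)[:2] for p in((229,163),(387,118),(300,357))]
print(a,b,c,np.linalg.norm(a-b),np.linalg.norm(a-c),'centre',(b+c)/2,'long deg',np.degrees(np.arctan2(*(a-c)[::-1])))
E
```

```text
[0.52320074 0.35355782] [0.6468942  0.36805168] [0.54439983 0.15719658] 0.1245397316613985 0.19750224958737905 centre [0.59564702 0.26262413] long deg 96.16176788163163
```

Call:
play_rows(targets=[{"claw": 0.3,"xyz": [0,0,0.3],"roll": 0},{"claw": 0.3,"xyz": [0,0,0.6],"roll": 0},{"claw": 0.3,"xyz": [0,0,0.9],"roll": 0},{"claw": 0.3,"xyz": [0,0,0.9],"roll": 0}])

```text
time_s: 5.2
position: [0.583, 0.2991, 0.0306]
orientation: [0.762, 0.647, -0.003, -0.0]
contact_force: [-0.6, -1.0, -1.5]
grip_width: 0.0426
gripper_force: 41.3
```

Call:
play_rows(targets=[{"claw": 0.3,"xyz": [0,0,0.15],"roll": 0},{"claw": 0.3,"xyz": [0,0,0.23],"roll": 0},{"claw": 0.3,"xyz": [0,0,0.23],"roll": 0},{"claw": 0.65,"xyz": [0,0,0.23],"roll": 0},{"claw": 0.65,"xyz": [0,0,0.23],"roll": 0},{"claw": 0.65,"xyz": [0,0,0.23],"roll": 0},{"claw": 0.65,"xyz": [0,0,0.23],"roll": 0}])

```text
time_s: 5.78
position: [0.5859, 0.3025, 0.0133]
orientation: [0.762, 0.648, 0.001, 0.0]
contact_force: [-0.6, 0.2, 0.9]
grip_width: 0.0559
gripper_force: 0.0
```

Call:
play_rows(targets=[{"claw": 0.65,"xyz": [0,0,-0.3],"roll": 0},{"claw": 0.65,"xyz": [0,0,-0.7],"roll": 0},{"claw": 0.65,"xyz": [0,0,-1.0],"roll": 0},{"claw": 0.65,"xyz": [0,0,-1.0],"roll": 0}])

```text
time_s: 6.12
position: [0.588, 0.3042, 0.1194]
orientation: [0.762, 0.648, 0.004, 0.001]
contact_force: [0.3, 0.4, -0.6]
grip_width: 0.0554
gripper_force: 0.0
```

Call:
play_rows(targets=[{"claw": 0.65,"xyz": [-0.3,-0.1,-0.05],"roll": 0},{"claw": 0.65,"xyz": [-0.6,-0.2,-0.1],"roll": 0},{"claw": 0.65,"xyz": [-0.8,-0.25,-0.15],"roll": 0}])

```text
time_s: 6.37
position: [0.5465, 0.2252, 0.1277]
orientation: [0.762, 0.648, -0.0, 0.0]
contact_force: [0.3, -0.4, -0.1]
grip_width: 0.0555
gripper_force: 0.0
```

Call:
play_rows(targets=[{"claw": 0.65,"xyz": [-0.3,-0.1,-0.05],"roll": 0},{"claw": 0.65,"xyz": [-0.6,-0.2,-0.1],"roll": 0},{"claw": 0.65,"xyz": [-0.8,-0.25,-0.15],"roll": 0}])

```text
time_s: 6.62
position: [0.5089, 0.1499, 0.1428]
orientation: [0.762, 0.647, -0.0, 0.0]
contact_force: [1.6, -0.4, 0.8]
grip_width: 0.0555
gripper_force: 0.0
```

Call:
play_rows(targets=[{"claw": 0.65,"xyz": [-0.3,-0.1,-0.05],"roll": 0},{"claw": 0.65,"xyz": [-0.6,-0.2,-0.1],"roll": 0},{"claw": 0.65,"xyz": [-0.8,-0.25,-0.15],"roll": 0}])

```text
time_s: 6.87
position: [0.4712, 0.075, 0.1578]
orientation: [0.762, 0.647, -0.0, 0.0]
contact_force: [1.4, -0.2, -0.1]
grip_width: 0.0554
gripper_force: 0.0
```

Call:
play_rows(targets=[{"claw": 0.65,"xyz": [-0.3,-0.1,-0.05],"roll": -0.08},{"claw": 0.65,"xyz": [-0.6,-0.2,-0.1],"roll": -0.16},{"claw": 0.65,"xyz": [-0.8,-0.25,-0.15],"roll": -0.24},{"claw": 0.65,"xyz": [-0.8,-0.25,-0.15],"roll": -0.32},{"claw": 0.65,"xyz": [-0.8,-0.25,-0.15],"roll": -0.4},{"claw": 0.65,"xyz": [-0.8,-0.25,-0.15],"roll": -0.48},{"claw": 0.65,"xyz": [-0.8,-0.25,-0.15],"roll": -0.56},{"claw": 0.65,"xyz": [-0.8,-0.25,-0.15],"roll": -0.64},{"claw": 0.65,"xyz": [-0.8,-0.25,-0.15],"roll": -0.71},{"claw": 0.65,"xyz": [-0.8,-0.25,-0.15],"roll": -0.71}])

```text
time_s: 7.7
position: [0.4353, 0.0024, 0.1727]
orientation: [0.325, 0.946, 0.0, 0.0]
contact_force: [0.2, -0.4, -0.2]
grip_width: 0.0554
gripper_force: 0.0
```

```bash
python3 - <<'E'
from h import *
T=wpose();im=camera('wrist');np.save('T.npy',T);print(observe()['position'])
print(proj([.435,.004,.042],T))
cv2.imwrite('pics/w3.png',im)
E
```

```text
[0.43530853 0.0024215  0.17265336]
[315.79783016 189.81914982]
```

View pics/w3.png

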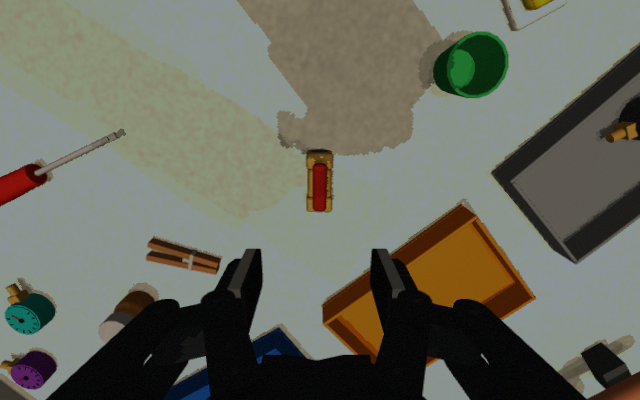

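Wrist view: the valve is aligned with the tool, handle at (320,187), about 4 px right of the prediction. I'll shift slightly and grasp. The grey tray's gauge is also visible at the right edge.

Call:
play_rows(targets=[{"claw": 0.65,"xyz": [0.03,0.04,0.4],"roll": 0},{"claw": 0.65,"xyz": [0.03,0.04,0.8],"roll": 0},{"claw": 0.65,"xyz": [0.03,0.04,1.0],"roll": 0}])

```text
time_s: 8.0
position: [0.4341, 0.0076, 0.0696]
orientation: [0.33, 0.944, -0.0, -0.001]
contact_force: [-0.6, -0.6, -1.0]
grip_width: 0.0554
gripper_force: 0.0
```

Call:
play_rows(targets=[{"claw": 0.65,"xyz": [0,0,0.3],"roll": 0},{"claw": 0.65,"xyz": [0,0,0.55],"roll": 0},{"claw": 0.65,"xyz": [0,0,0.65],"roll": 0},{"claw": 0.65,"xyz": [0,0,0.65],"roll": 0},{"claw": 0.1,"xyz": [0,0,0.65],"roll": 0},{"claw": 0.1,"xyz": [0,0,0.65],"roll": 0},{"claw": 0.1,"xyz": [0,0,0.65],"roll": 0},{"claw": 0.1,"xyz": [0,0,0.65],"roll": 0},{"claw": 0.1,"xyz": [0,0,0.65],"roll": 0},{"claw": 0.1,"xyz": [0,0,0.65],"roll": 0}], newtons=50)

```text
time_s: 8.83
position: [0.4363, 0.0073, 0.0089]
orientation: [0.328, 0.945, 0.0, 0.001]
contact_force: [-2.7, 0.6, 10.7]
grip_width: 0.0231
gripper_force: 48.7
```

Call:
play_rows(targets=[{"claw": 0.1,"xyz": [0,0,-0.3],"roll": 0},{"claw": 0.1,"xyz": [0,0,-0.7],"roll": 0},{"claw": 0.1,"xyz": [0,0,-1.0],"roll": 0},{"claw": 0.1,"xyz": [0,0,-1.0],"roll": 0}])

```text
time_s: 9.17
position: [0.4383, 0.0076, 0.1133]
orientation: [0.328, 0.945, 0.001, 0.004]
contact_force: [2.6, 0.2, -1.5]
grip_width: 0.0231
gripper_force: 51.0
```

Call:
play_rows(targets=[{"claw": 0.1,"xyz": [0,0.35,-0.1],"roll": 0},{"claw": 0.1,"xyz": [0,0.7,-0.2],"roll": 0},{"claw": 0.1,"xyz": [-0.01,0.87,-0.2],"roll": 0}])

```text
time_s: 9.42
position: [0.4931, 0.0782, 0.1306]
orientation: [0.328, 0.945, 0.002, 0.003]
contact_force: [0.3, 0.3, -2.0]
grip_width: 0.0228
gripper_force: 51.0
```

Call:
play_rows(targets=[{"claw": 0.1,"xyz": [0,0.35,0],"roll": 0},{"claw": 0.1,"xyz": [0,0.7,0],"roll": 0},{"claw": 0.1,"xyz": [-0.01,0.87,0],"roll": 0}])

```text
time_s: 9.67
position: [0.5466, 0.1464, 0.1287]
orientation: [0.327, 0.945, 0.001, 0.001]
contact_force: [-1.4, 0.2, -1.7]
grip_width: 0.023
gripper_force: 51.0
```

Call:
play_rows(targets=[{"claw": 0.1,"xyz": [0,0.35,0],"roll": 0},{"claw": 0.1,"xyz": [0,0.7,0],"roll": 0},{"claw": 0.1,"xyz": [-0.01,0.87,0],"roll": 0},{"claw": 0.1,"xyz": [-0.01,0.87,0],"roll": 0},{"claw": 0.1,"xyz": [-0.01,0.87,0],"roll": 0},{"claw": 0.1,"xyz": [-0.01,0.87,0],"roll": 0}])

```text
time_s: 10.17
position: [0.5989, 0.2098, 0.1277]
orientation: [0.328, 0.945, -0.0, 0.0]
contact_force: [0.2, -1.0, -3.0]
grip_width: 0.0229
gripper_force: 50.9
```

Now down to 0.014, release, and lift.

Call:
play_rows(targets=[{"claw": 0.1,"xyz": [0,0,0.3],"roll": 0},{"claw": 0.1,"xyz": [0,0,0.6],"roll": 0},{"claw": 0.1,"xyz": [0,0,0.9],"roll": 0},{"claw": 0.1,"xyz": [0,0,0.9],"roll": 0}])

```text
time_s: 10.5
position: [0.5961, 0.2078, 0.0328]
orientation: [0.328, 0.945, -0.002, -0.002]
contact_force: [-1.9, -1.0, -2.9]
grip_width: 0.0227
gripper_force: 50.9
```

Call:
play_rows(targets=[{"claw": 0.1,"xyz": [0,0,0.15],"roll": 0},{"claw": 0.1,"xyz": [0,0,0.23],"roll": 0},{"claw": 0.1,"xyz": [0,0,0.235],"roll": 0},{"claw": 0.1,"xyz": [0,0,0.235],"roll": 0},{"claw": 0.48,"xyz": [0,0,0.235],"roll": 0},{"claw": 0.48,"xyz": [0,0,0.235],"roll": 0},{"claw": 0.48,"xyz": [0,0,0.235],"roll": 0},{"claw": 0.48,"xyz": [0,0,0.235],"roll": 0}])

```text
time_s: 11.17
position: [0.5996, 0.2108, 0.0145]
orientation: [0.328, 0.945, 0.0, 0.0]
contact_force: [0.7, 0.4, 0.3]
grip_width: 0.0409
gripper_force: 0.0
```

Call:
play_rows(targets=[{"claw": 0.48,"xyz": [0,0,-0.3],"roll": 0},{"claw": 0.48,"xyz": [0,0,-0.7],"roll": 0},{"claw": 0.48,"xyz": [0,0,-1.0],"roll": 0},{"claw": 0.48,"xyz": [0,0,-1.0],"roll": 0},{"claw": 0.48,"xyz": [0,0,-1.0],"roll": 0}])

```text
time_s: 11.58
position: [0.6004, 0.211, 0.1162]
orientation: [0.328, 0.945, 0.001, 0.002]
contact_force: [0.0, -0.5, -0.0]
grip_width: 0.0412
gripper_force: 0.0
```

Call:
play_rows(targets=[{"claw": 0.85,"xyz": [0.3,0.01,-0.1],"roll": 0},{"claw": 0.85,"xyz": [0.6,0.02,-0.2],"roll": 0},{"claw": 0.85,"xyz": [0.78,0.03,-0.2],"roll": 0}])

```text
time_s: 11.83
position: [0.5378, 0.2633, 0.1346]
orientation: [0.327, 0.945, 0.0, -0.0]
contact_force: [0.2, 0.1, -0.1]
grip_width: 0.0728
gripper_force: 0.0
```

Call:
play_rows(targets=[{"claw": 0.85,"xyz": [0.3,0.01,-0.1],"roll": 0},{"claw": 0.85,"xyz": [0.6,0.02,-0.2],"roll": 0},{"claw": 0.85,"xyz": [0.78,0.03,-0.2],"roll": 0}])

```text
time_s: 12.08
position: [0.4781, 0.3141, 0.1548]
orientation: [0.326, 0.945, 0.001, -0.0]
contact_force: [0.6, 0.6, -0.6]
grip_width: 0.0727
gripper_force: 0.0
```

Call:
play_rows(targets=[{"claw": 0.85,"xyz": [0.3,0.01,-0.1],"roll": 0.08},{"claw": 0.85,"xyz": [0.6,0.02,-0.2],"roll": 0.16},{"claw": 0.85,"xyz": [0.78,0.03,-0.2],"roll": 0.24},{"claw": 0.85,"xyz": [0.78,0.03,-0.2],"roll": 0.32},{"claw": 0.85,"xyz": [0.78,0.03,-0.2],"roll": 0.4},{"claw": 0.85,"xyz": [0.78,0.03,-0.2],"roll": 0.44},{"claw": 0.85,"xyz": [0.78,0.03,-0.2],"roll": 0.44},{"claw": 0.85,"xyz": [0.78,0.03,-0.2],"roll": 0.44}])

```text
time_s: 12.75
position: [0.4207, 0.3623, 0.1733]
orientation: [0.615, 0.789, -0.0, -0.0]
contact_force: [-0.0, -0.3, 0.3]
grip_width: 0.0726
gripper_force: 0.0
```

```bash
python3 - <<'E'
from h import *
T=wpose();im=camera('wrist');np.save('T.npy',T);s=observe();print(s['position'],np.degrees(yaw(s['orientation'])))
print(proj([.422,.363,.036],T))
cv2.imwrite('pics/w4.png',im)
E
```

```text
[0.42076772 0.36230244 0.17332333] 104.10750458691872
[317.65060993 189.20321341]
```

View pics/w4.png

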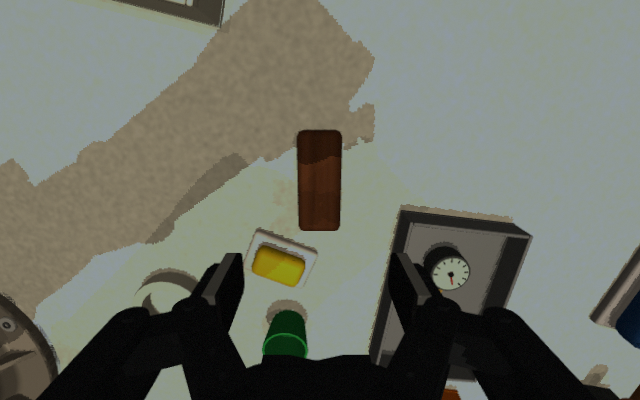

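The brush centre is at (319,181), aligned with the tool and 8 px ahead of the prediction. The soap dish (283,258) is clear of the fingers, so I shift 7 mm and grasp.

Call:
play_rows(targets=[{"claw": 0.75,"xyz": [0.07,0.02,0.4],"roll": 0},{"claw": 0.75,"xyz": [0.07,0.02,0.8],"roll": 0},{"claw": 0.75,"xyz": [0.07,0.02,1.0],"roll": 0}])

```text
time_s: 13.05
position: [0.42, 0.3686, 0.0701]
orientation: [0.615, 0.788, -0.002, -0.001]
contact_force: [-0.2, -0.5, -0.2]
grip_width: 0.0641
gripper_force: 0.0
```

Call:
play_rows(targets=[{"claw": 0.75,"xyz": [0,0,0.3],"roll": 0},{"claw": 0.75,"xyz": [0,0,0.55],"roll": 0},{"claw": 0.75,"xyz": [0,0,0.62],"roll": 0},{"claw": 0.75,"xyz": [0,0,0.62],"roll": 0},{"claw": 0.3,"xyz": [0,0,0.62],"roll": 0},{"claw": 0.3,"xyz": [0,0,0.62],"roll": 0},{"claw": 0.3,"xyz": [0,0,0.62],"roll": 0},{"claw": 0.3,"xyz": [0,0,0.62],"roll": 0},{"claw": 0.3,"xyz": [0,0,0.62],"roll": 0}])

```text
time_s: 13.8
position: [0.4221, 0.3705, 0.0135]
orientation: [0.616, 0.788, 0.001, 0.0]
contact_force: [-0.9, -1.3, 9.2]
grip_width: 0.0408
gripper_force: 52.0
```

Call:
play_rows(targets=[{"claw": 0.3,"xyz": [0,0,-0.3],"roll": 0},{"claw": 0.3,"xyz": [0,0,-0.7],"roll": 0},{"claw": 0.3,"xyz": [0,0,-1.0],"roll": 0},{"claw": 0.3,"xyz": [0,0,-1.0],"roll": 0}])

```text
time_s: 14.13
position: [0.4234, 0.3722, 0.1185]
orientation: [0.616, 0.788, 0.004, 0.001]
contact_force: [0.7, 0.5, -0.8]
grip_width: 0.0413
gripper_force: 51.6
```

Call:
play_rows(targets=[{"claw": 0.3,"xyz": [-0.3,0.08,-0.1],"roll": 0},{"claw": 0.3,"xyz": [-0.7,0.2,-0.2],"roll": 0},{"claw": 0.3,"xyz": [-0.98,0.27,-0.2],"roll": 0}])

```text
time_s: 14.38
position: [0.4729, 0.2797, 0.1342]
orientation: [0.616, 0.788, 0.001, 0.001]
contact_force: [0.5, 0.2, -1.9]
grip_width: 0.0409
gripper_force: 51.5
```

Call:
play_rows(targets=[{"claw": 0.3,"xyz": [-0.33,0.09,0],"roll": 0},{"claw": 0.3,"xyz": [-0.7,0.2,0],"roll": 0},{"claw": 0.3,"xyz": [-0.98,0.27,0],"roll": 0}])

```text
time_s: 14.63
position: [0.5224, 0.1896, 0.1327]
orientation: [0.617, 0.787, 0.0, 0.001]
contact_force: [0.4, 0.4, -1.4]
grip_width: 0.0409
gripper_force: 51.5
```

Call:
play_rows(targets=[{"claw": 0.3,"xyz": [-0.33,0.09,0],"roll": 0},{"claw": 0.3,"xyz": [-0.7,0.2,0],"roll": 0},{"claw": 0.3,"xyz": [-0.98,0.27,0],"roll": 0}])

```text
time_s: 14.88
position: [0.5721, 0.1009, 0.1326]
orientation: [0.617, 0.787, 0.0, 0.001]
contact_force: [1.0, 0.8, -0.9]
grip_width: 0.0414
gripper_force: 51.5
```

Call:
play_rows(targets=[{"claw": 0.3,"xyz": [-0.33,0.09,0],"roll": 0.05},{"claw": 0.3,"xyz": [-0.7,0.2,0],"roll": 0.1},{"claw": 0.3,"xyz": [-0.98,0.27,0],"roll": 0.14},{"claw": 0.3,"xyz": [-0.98,0.27,0],"roll": 0.14},{"claw": 0.3,"xyz": [-0.98,0.27,0],"roll": 0.14},{"claw": 0.3,"xyz": [-0.98,0.27,0],"roll": 0.14}])

```text
time_s: 15.38
position: [0.6204, 0.0158, 0.1322]
orientation: [0.695, 0.719, 0.0, -0.0]
contact_force: [-0.5, 0.1, -1.5]
grip_width: 0.0406
gripper_force: 51.5
```

```bash
python3 - <<'E'
from h import *
T=wpose();im=camera('wrist');np.save('T.npy',T);s=observe();print(s['position'],np.degrees(yaw(s['orientation'])))
cv2.imwrite('pics/w5.png',im)
E
```

```text
[0.62025018 0.01641492 0.13221022] 92.0160157595254
```

View pics/w5.png

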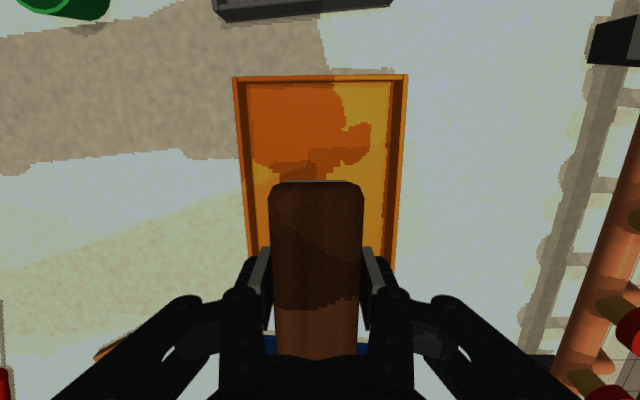

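The brush is held bristles down over the orange tray. The tray's far corners are at (233,77) and (408,74).

```bash
python3 - <<'E'
from h import *
T=np.load('T.npy')
a,b=[ray('wrist',p,.035,T)[:2] for p in((233,77),(408,74))]
d=(b-a)/np.linalg.norm(b-a);n=np.array([d[1],-d[0]]);print(a,b,np.linalg.norm(a-b),'centre',(a+b)/2+.1*n)
E
```

```text
[0.556047  0.1113428] [0.6837502  0.11767955] 0.1278603138537672 centre [0.6248546  0.01463406]
```

Call:
play_rows(targets=[{"claw": 0.3,"xyz": [0,0.03,0.3],"roll": 0},{"claw": 0.3,"xyz": [0,0.03,0.6],"roll": 0},{"claw": 0.3,"xyz": [0,0.03,0.9],"roll": 0},{"claw": 0.3,"xyz": [0,0.03,0.9],"roll": 0}])

```text
time_s: 15.77
position: [0.62, 0.0165, 0.0371]
orientation: [0.694, 0.72, -0.002, -0.003]
contact_force: [-2.9, 0.0, -1.8]
grip_width: 0.0413
gripper_force: 51.4
```

Call:
play_rows(targets=[{"claw": 0.3,"xyz": [0,0,0.15],"roll": 0},{"claw": 0.3,"xyz": [0,0,0.23],"roll": 0},{"claw": 0.3,"xyz": [0,0,0.235],"roll": 0},{"claw": 0.3,"xyz": [0,0,0.235],"roll": 0},{"claw": 0.68,"xyz": [0,0,0.235],"roll": 0},{"claw": 0.68,"xyz": [0,0,0.235],"roll": 0},{"claw": 0.68,"xyz": [0,0,0.235],"roll": 0},{"claw": 0.68,"xyz": [0,0,0.235],"roll": 0}])

```text
time_s: 16.43
position: [0.6239, 0.0155, 0.019]
orientation: [0.695, 0.719, 0.0, 0.0]
contact_force: [0.1, -0.2, -0.7]
grip_width: 0.0582
gripper_force: 0.0
```

Call:
play_rows(targets=[{"claw": 0.68,"xyz": [0,0,-0.3],"roll": 0},{"claw": 0.68,"xyz": [0,0,-0.7],"roll": 0},{"claw": 0.68,"xyz": [0,0,-1.0],"roll": 0},{"claw": 0.68,"xyz": [0,0,-1.0],"roll": 0},{"claw": 0.68,"xyz": [0,0,-1.0],"roll": 0}])

```text
time_s: 16.85
position: [0.6247, 0.0154, 0.1207]
orientation: [0.695, 0.719, 0.001, 0.001]
contact_force: [-0.8, 0.3, -0.6]
grip_width: 0.0581
gripper_force: 0.0
```

Call:
play_rows(targets=[{"claw": 0.95,"xyz": [0.25,-0.3,-0.1],"roll": 0},{"claw": 0.95,"xyz": [0.5,-0.6,-0.2],"roll": 0},{"claw": 0.95,"xyz": [0.75,-0.87,-0.3],"roll": 0},{"claw": 0.95,"xyz": [0.81,-0.94,-0.3],"roll": 0}])

```text
time_s: 17.18
position: [0.5233, 0.097, 0.1492]
orientation: [0.694, 0.72, 0.0, -0.0]
contact_force: [2.0, 0.9, 0.0]
grip_width: 0.0811
gripper_force: 0.0
```

Call:
play_rows(targets=[{"claw": 0.95,"xyz": [0.25,-0.3,-0.1],"roll": 0},{"claw": 0.95,"xyz": [0.5,-0.6,-0.2],"roll": 0},{"claw": 0.95,"xyz": [0.75,-0.87,-0.3],"roll": 0},{"claw": 0.95,"xyz": [0.81,-0.94,-0.3],"roll": 0},{"claw": 0.95,"xyz": [0.81,-0.94,-0.3],"roll": 0},{"claw": 0.95,"xyz": [0.81,-0.94,-0.3],"roll": 0}])

```text
time_s: 17.68
position: [0.4301, 0.1709, 0.178]
orientation: [0.695, 0.719, -0.0, 0.0]
contact_force: [1.1, 0.5, -1.0]
grip_width: 0.0813
gripper_force: 0.0
```

```bash
python3 - <<'E'
from h import *
T=wpose();im=camera('wrist');np.save('T.npy',T);s=observe();print(s['position'],np.degrees(yaw(s['orientation'])))
print(proj([.4304,.1711,.046],T))
cv2.imwrite('pics/w6.png',im)
h=cv2.cvtColor(im,cv2.COLOR_BGR2HSV);m=cv2.inRange(h,(45,90,20),(80,255,255))
n,l,st,c=cv2.connectedComponentsWithStats(m);i=1+st[1:,4].argmax();print(st[i],c[i])
E
```

```text
[0.43058612 0.17043672 0.17788583] 91.89432634285431
[316.79567859 190.91385849]
[ 291  157   55   57 2363] [317.9585273  185.63605586]
```

View pics/w6.png

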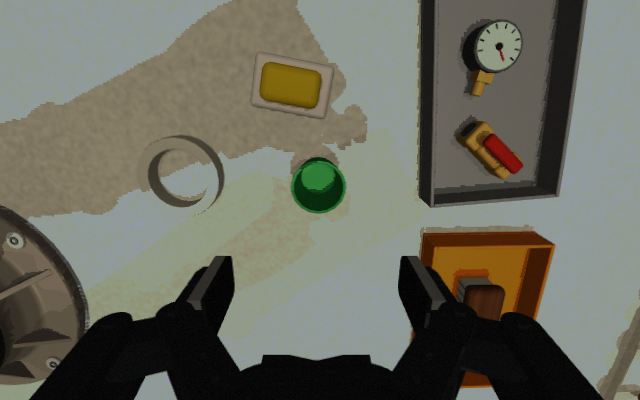

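Grey tray: gauge dial up and valve handle up, both on the floor. The cup rim centre is at (319,186), so I correct by 5 mm and grasp gently.

Call:
play_rows(targets=[{"claw": 0.95,"xyz": [0.05,0.02,0.3],"roll": 0},{"claw": 0.95,"xyz": [0.05,0.02,0.7],"roll": 0},{"claw": 0.95,"xyz": [0.05,0.02,1.0],"roll": 0},{"claw": 0.95,"xyz": [0.05,0.02,1.0],"roll": 0}], newtons=25)

```text
time_s: 18.07
position: [0.4297, 0.1739, 0.0732]
orientation: [0.696, 0.718, -0.004, -0.002]
contact_force: [-1.6, -1.2, -0.3]
grip_width: 0.0815
gripper_force: 0.0
```

Call:
play_rows(targets=[{"claw": 0.95,"xyz": [0,0,0.3],"roll": 0},{"claw": 0.95,"xyz": [0,0,0.55],"roll": 0},{"claw": 0.95,"xyz": [0,0,0.65],"roll": 0},{"claw": 0.95,"xyz": [0,0,0.65],"roll": 0},{"claw": 0.35,"xyz": [0,0,0.65],"roll": 0},{"claw": 0.35,"xyz": [0,0,0.65],"roll": 0},{"claw": 0.35,"xyz": [0,0,0.65],"roll": 0},{"claw": 0.35,"xyz": [0,0,0.65],"roll": 0},{"claw": 0.35,"xyz": [0,0,0.65],"roll": 0}])

```text
time_s: 18.82
position: [0.4331, 0.1765, 0.0151]
orientation: [0.695, 0.719, 0.001, 0.001]
contact_force: [-2.5, -0.6, 11.0]
grip_width: 0.0508
gripper_force: 23.9
```

Call:
play_rows(targets=[{"claw": 0.35,"xyz": [0,0,-0.3],"roll": 0},{"claw": 0.35,"xyz": [0,0,-0.7],"roll": 0},{"claw": 0.35,"xyz": [0,0,-1.0],"roll": 0},{"claw": 0.35,"xyz": [0,0,-1.0],"roll": 0}])

```text
time_s: 19.15
position: [0.4349, 0.1775, 0.1197]
orientation: [0.695, 0.719, 0.004, 0.002]
contact_force: [1.0, 0.5, -0.1]
grip_width: 0.0506
gripper_force: 26.2
```

Call:
play_rows(targets=[{"claw": 0.35,"xyz": [-0.3,0.13,-0.1],"roll": 0},{"claw": 0.35,"xyz": [-0.65,0.29,-0.2],"roll": 0},{"claw": 0.35,"xyz": [-0.97,0.43,-0.2],"roll": 0}])

```text
time_s: 19.4
position: [0.48, 0.0796, 0.1365]
orientation: [0.695, 0.719, 0.002, 0.001]
contact_force: [2.6, -0.1, -0.1]
grip_width: 0.0508
gripper_force: 26.2
```

Call:
play_rows(targets=[{"claw": 0.35,"xyz": [-0.32,0.14,0],"roll": 0},{"claw": 0.35,"xyz": [-0.65,0.29,0],"roll": 0},{"claw": 0.35,"xyz": [-0.97,0.43,0],"roll": 0}])

```text
time_s: 19.65
position: [0.5254, -0.0169, 0.1349]
orientation: [0.695, 0.719, 0.001, 0.001]
contact_force: [1.2, 0.9, 0.0]
grip_width: 0.0507
gripper_force: 26.2
```

Call:
play_rows(targets=[{"claw": 0.35,"xyz": [-0.32,0.14,0],"roll": 0},{"claw": 0.35,"xyz": [-0.65,0.29,0],"roll": 0},{"claw": 0.35,"xyz": [-0.97,0.43,0],"roll": 0}])

```text
time_s: 19.9
position: [0.5715, -0.1124, 0.1348]
orientation: [0.695, 0.719, 0.001, 0.001]
contact_force: [0.7, 0.0, 0.1]
grip_width: 0.0506
gripper_force: 26.2
```

Call:
play_rows(targets=[{"claw": 0.35,"xyz": [-0.32,0.14,0],"roll": 0},{"claw": 0.35,"xyz": [-0.65,0.29,0],"roll": 0},{"claw": 0.35,"xyz": [-0.97,0.43,0],"roll": 0},{"claw": 0.35,"xyz": [-0.97,0.43,0],"roll": 0},{"claw": 0.35,"xyz": [-0.97,0.43,0],"roll": 0},{"claw": 0.35,"xyz": [-0.97,0.43,0],"roll": 0}])

```text
time_s: 20.4
position: [0.6169, -0.2055, 0.1341]
orientation: [0.695, 0.719, 0.0, 0.0]
contact_force: [0.2, 0.2, -0.7]
grip_width: 0.0505
gripper_force: 26.3
```

```bash
python3 - <<'E'
from h import *
T=wpose();im=camera('wrist');np.save('T.npy',T);s=observe();print(s['position'],np.degrees(yaw(s['orientation'])))
cv2.imwrite('pics/w7.png',im)
E
```

```text
[ 0.61683158 -0.20484631  0.13405723] 91.96937566765946
```

View pics/w7.png

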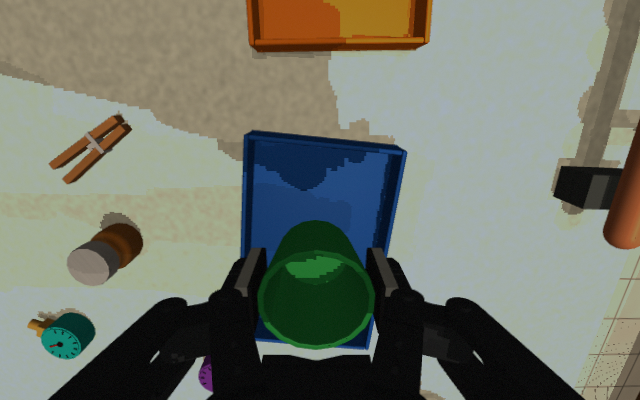

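The cup hangs upright over the blue tray, whose far corners are at (245,133) and (405,150). The peg is visible at about (92,147).

```bash
python3 - <<'E'
from h import *
T=np.load('T.npy')
a,b=[ray('wrist',p,.035,T)[:2] for p in((245,133),(405,150))]
d=(b-a)/np.linalg.norm(b-a);n=np.array([d[1],-d[0]]);print(a,b,np.linalg.norm(a-b),'centre',(a+b)/2+.1*n,'out',-n)
J=ray('wrist',(125,121),.012,T);F=ray('wrist',(60,173),.012,T);print('peg',J,F,(J+F)/2,np.linalg.norm(J-F),np.degrees(np.arctan2(*(J-F)[1::-1])))
E
```

```text
[ 0.55962233 -0.15034119] [ 0.68529844 -0.1594608 ] 0.12600656042370625 centre [ 0.61522298 -0.25463875] out [0.07237405 0.99737756]
peg [ 0.45256652 -0.14554141  0.012     ] [ 0.38515317 -0.19262144  0.012     ] [ 0.41885985 -0.16908142  0.012     ] 0.08222583739637258 34.929611838072574
```

Call:
play_rows(targets=[{"claw": 0.35,"xyz": [0,0,0.3],"roll": 0},{"claw": 0.35,"xyz": [0,0,0.6],"roll": 0},{"claw": 0.35,"xyz": [0,0,0.9],"roll": 0},{"claw": 0.35,"xyz": [0,0,0.9],"roll": 0}])

```text
time_s: 20.78
position: [0.6138, -0.2036, 0.0388]
orientation: [0.694, 0.72, -0.001, -0.003]
contact_force: [-1.7, 1.1, -0.9]
grip_width: 0.0507
gripper_force: 26.4
```

Call:
play_rows(targets=[{"claw": 0.35,"xyz": [0,0,0.12],"roll": 0},{"claw": 0.35,"xyz": [0,0,0.23],"roll": 0},{"claw": 0.35,"xyz": [0,0,0.24],"roll": 0},{"claw": 0.35,"xyz": [0,0,0.24],"roll": 0},{"claw": 0.8,"xyz": [0,0,0.24],"roll": 0},{"claw": 0.8,"xyz": [0,0,0.24],"roll": 0},{"claw": 0.8,"xyz": [0,0,0.24],"roll": 0},{"claw": 0.8,"xyz": [0,0,0.24],"roll": 0}])

```text
time_s: 21.45
position: [0.6171, -0.206, 0.0198]
orientation: [0.695, 0.719, 0.0, 0.0]
contact_force: [0.4, -0.2, -0.6]
grip_width: 0.0684
gripper_force: 0.0
```

Call:
play_rows(targets=[{"claw": 0.8,"xyz": [0,0,-0.2],"roll": 0},{"claw": 0.8,"xyz": [0,0,-0.6],"roll": 0},{"claw": 0.8,"xyz": [0,0,-1.0],"roll": 0},{"claw": 0.8,"xyz": [0,0,-1.0],"roll": 0},{"claw": 0.8,"xyz": [0,0,-1.0],"roll": 0}])

```text
time_s: 21.87
position: [0.6184, -0.2064, 0.1223]
orientation: [0.695, 0.719, 0.001, 0.002]
contact_force: [-0.1, 0.7, -0.2]
grip_width: 0.0681
gripper_force: 0.0
```

Call:
play_rows(targets=[{"claw": 0.5,"xyz": [0.07,-0.33,-0.1],"roll": 0},{"claw": 0.5,"xyz": [0.14,-0.66,-0.2],"roll": 0},{"claw": 0.5,"xyz": [0.21,-0.99,-0.25],"roll": 0}])

```text
time_s: 22.12
position: [0.5157, -0.1877, 0.1439]
orientation: [0.695, 0.719, -0.0, -0.001]
contact_force: [1.4, 0.2, 1.2]
grip_width: 0.0427
gripper_force: 0.0
```

Call:
play_rows(targets=[{"claw": 0.5,"xyz": [0.07,-0.33,-0.1],"roll": 0.08},{"claw": 0.5,"xyz": [0.14,-0.66,-0.2],"roll": 0.16},{"claw": 0.5,"xyz": [0.21,-0.99,-0.25],"roll": 0.24},{"claw": 0.5,"xyz": [0.21,-0.99,-0.25],"roll": 0.32},{"claw": 0.5,"xyz": [0.21,-0.99,-0.25],"roll": 0.4},{"claw": 0.5,"xyz": [0.21,-0.99,-0.25],"roll": 0.48},{"claw": 0.5,"xyz": [0.21,-0.99,-0.25],"roll": 0.56},{"claw": 0.5,"xyz": [0.21,-0.99,-0.25],"roll": 0.63},{"claw": 0.5,"xyz": [0.21,-0.99,-0.25],"roll": 0.663},{"claw": 0.5,"xyz": [0.21,-0.99,-0.25],"roll": 0.663}])

```text
time_s: 22.95
position: [0.4171, -0.1704, 0.1687]
orientation: [0.954, 0.299, -0.001, -0.0]
contact_force: [-0.2, 0.7, -0.1]
grip_width: 0.0425
gripper_force: 0.0
```

```bash
python3 - <<'E'
from h import *
T=wpose();im=camera('wrist');np.save('T.npy',T);s=observe();print(s['position'],np.degrees(yaw(s['orientation'])))
print(proj([.417,-.1705,.012],T),proj([*s['position'][:2],.012],T))
cv2.imwrite('pics/w8.png',im)
E
```

```text
[ 0.41721213 -0.17033161  0.16872823] 35.00811797723097
[317.96840379 183.04573355] [317.95152864 182.78652292]
```

View pics/w8.png

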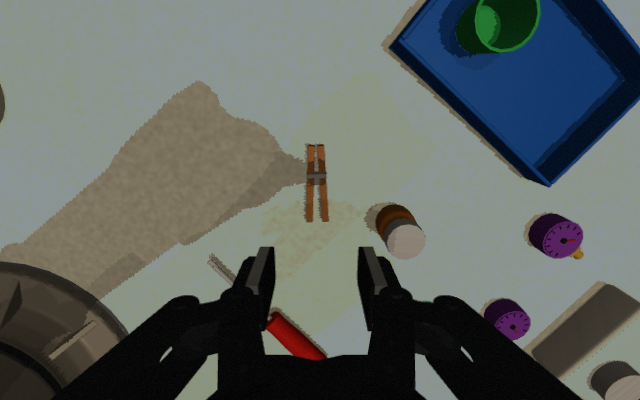

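The cup stands upright in the blue tray. The peg is under the tool at (317,183), aligned as predicted, with the jar at (400,230) clear. Grasping now.

Call:
play_rows(targets=[{"claw": 0.5,"xyz": [0,0,0.3],"roll": 0},{"claw": 0.5,"xyz": [0,0,0.7],"roll": 0},{"claw": 0.5,"xyz": [0,0,1.0],"roll": 0},{"claw": 0.5,"xyz": [0,0,1.0],"roll": 0}], newtons=35)

```text
time_s: 23.33
position: [0.4144, -0.1694, 0.0647]
orientation: [0.953, 0.301, -0.003, -0.002]
contact_force: [-1.2, 0.8, -0.6]
grip_width: 0.0426
gripper_force: 0.0
```

Call:
play_rows(targets=[{"claw": 0.5,"xyz": [0,0,0.3],"roll": 0},{"claw": 0.5,"xyz": [0,0,0.55],"roll": 0},{"claw": 0.5,"xyz": [0,0,0.64],"roll": 0},{"claw": 0.5,"xyz": [0,0,0.64],"roll": 0},{"claw": 0.05,"xyz": [0,0,0.64],"roll": 0},{"claw": 0.05,"xyz": [0,0,0.64],"roll": 0},{"claw": 0.05,"xyz": [0,0,0.64],"roll": 0},{"claw": 0.05,"xyz": [0,0,0.64],"roll": 0},{"claw": 0.05,"xyz": [0,0,0.64],"roll": 0}])

```text
time_s: 24.08
position: [0.4185, -0.1707, 0.007]
orientation: [0.954, 0.3, 0.001, 0.001]
contact_force: [-1.9, 1.8, 10.0]
grip_width: 0.0185
gripper_force: 34.3
```

Call:
play_rows(targets=[{"claw": 0.05,"xyz": [0,0,-0.3],"roll": 0},{"claw": 0.05,"xyz": [0,0,-0.7],"roll": 0},{"claw": 0.05,"xyz": [0,0,-1.0],"roll": 0},{"claw": 0.05,"xyz": [0,0,-1.0],"roll": 0}])

```text
time_s: 24.42
position: [0.4207, -0.1715, 0.1118]
orientation: [0.954, 0.3, 0.004, 0.003]
contact_force: [1.6, -1.6, 0.2]
grip_width: 0.0185
gripper_force: 34.3
```

Call:
play_rows(targets=[{"claw": 0.05,"xyz": [0.12,0.3,-0.1],"roll": 0},{"claw": 0.05,"xyz": [0.25,0.6,-0.1],"roll": 0},{"claw": 0.05,"xyz": [0.28,0.72,-0.1],"roll": 0}])

```text
time_s: 24.67
position: [0.4858, -0.2156, 0.1181]
orientation: [0.954, 0.3, 0.002, 0.002]
contact_force: [-1.9, 0.1, 0.5]
grip_width: 0.0183
gripper_force: 34.3
```

Call:
play_rows(targets=[{"claw": 0.05,"xyz": [0.12,0.3,0],"roll": 0},{"claw": 0.05,"xyz": [0.25,0.6,0],"roll": 0},{"claw": 0.05,"xyz": [0.28,0.72,0],"roll": 0}])

```text
time_s: 24.92
position: [0.5495, -0.2584, 0.1172]
orientation: [0.954, 0.3, 0.002, 0.001]
contact_force: [-0.9, 1.0, -0.3]
grip_width: 0.0179
gripper_force: 34.3
```

Call:
play_rows(targets=[{"claw": 0.05,"xyz": [0.12,0.3,0],"roll": 0},{"claw": 0.05,"xyz": [0.25,0.6,0],"roll": 0},{"claw": 0.05,"xyz": [0.28,0.72,0],"roll": 0},{"claw": 0.05,"xyz": [0.28,0.72,0],"roll": 0},{"claw": 0.05,"xyz": [0.28,0.72,0],"roll": 0},{"claw": 0.05,"xyz": [0.28,0.72,0],"roll": 0}])

```text
time_s: 25.42
position: [0.6098, -0.2991, 0.1162]
orientation: [0.954, 0.3, 0.0, 0.0]
contact_force: [-0.6, 0.4, -0.2]
grip_width: 0.0182
gripper_force: 34.3
```

Call:
play_rows(targets=[{"claw": 0.05,"xyz": [0,0,0.3],"roll": 0},{"claw": 0.05,"xyz": [0,0,0.6],"roll": 0},{"claw": 0.05,"xyz": [0,0,0.8],"roll": 0},{"claw": 0.05,"xyz": [0,0,0.8],"roll": 0}])

```text
time_s: 25.75
position: [0.6073, -0.298, 0.0319]
orientation: [0.954, 0.3, -0.002, -0.002]
contact_force: [-0.2, 0.5, -0.4]
grip_width: 0.0182
gripper_force: 34.3
```

Call:
play_rows(targets=[{"claw": 0.05,"xyz": [0,0,0.12],"roll": 0},{"claw": 0.05,"xyz": [0,0,0.22],"roll": 0},{"claw": 0.05,"xyz": [0,0,0.235],"roll": 0},{"claw": 0.05,"xyz": [0,0,0.235],"roll": 0},{"claw": 0.42,"xyz": [0,0,0.235],"roll": 0},{"claw": 0.42,"xyz": [0,0,0.235],"roll": 0},{"claw": 0.42,"xyz": [0,0,0.235],"roll": 0},{"claw": 0.42,"xyz": [0,0,0.235],"roll": 0}])

```text
time_s: 26.42
position: [0.6104, -0.2996, 0.0124]
orientation: [0.954, 0.3, 0.0, 0.0]
contact_force: [-0.7, -0.0, 0.5]
grip_width: 0.0359
gripper_force: 0.0
```

Call:
play_rows(targets=[{"claw": 0.42,"xyz": [0,0,-0.2],"roll": 0},{"claw": 0.42,"xyz": [0,0,-0.6],"roll": 0},{"claw": 0.42,"xyz": [0,0,-1.0],"roll": 0},{"claw": 0.42,"xyz": [0,0,-1.0],"roll": 0}])

```text
time_s: 26.75
position: [0.6138, -0.301, 0.1201]
orientation: [0.954, 0.3, 0.004, 0.003]
contact_force: [1.4, -0.4, 0.1]
grip_width: 0.036
gripper_force: 0.0
```

Call:
play_rows(targets=[{"claw": 0.42,"xyz": [-0.4,0,-0.2],"roll": 0},{"claw": 0.42,"xyz": [-0.7,0,-0.6],"roll": 0},{"claw": 0.42,"xyz": [-0.8,0,-1.0],"roll": 0},{"claw": 0.42,"xyz": [-0.8,0,-1.0],"roll": 0},{"claw": 0.42,"xyz": [-0.8,0,-1.0],"roll": 0}])

```text
time_s: 27.17
position: [0.5451, -0.3475, 0.2163]
orientation: [0.954, 0.299, 0.002, 0.003]
contact_force: [0.8, 0.4, -0.5]
grip_width: 0.0359
gripper_force: 0.0
```

```bash
python3 - <<'E'
from h import *
w=camera('wrist');t=camera('scene')
cv2.imwrite('pics/f1.png',w)
cv2.imwrite('pics/f2.png',cv2.resize(t[130:300,120:500],None,fx=2.1,fy=2.1,interpolation=cv2.INTER_CUBIC))
E
```

```text
(no output)
```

View pics/f2.png

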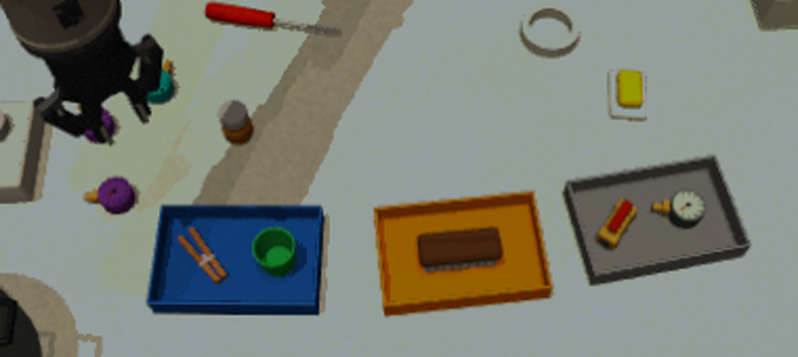

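View pics/f1.png

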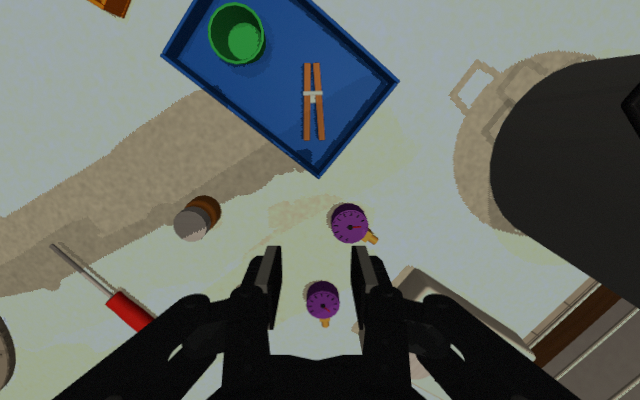

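The pictures show all five things flat and upright in their trays: peg (203,255) and cup (274,250) in blue, brush (460,248) in orange, valve (617,222) and gauge (686,207) in grey. The soap and jar are undisturbed, and the gripper is clear.

```bash
python3 -c "
from bench import hand_in
print(hand_in())"
```

```text
the job is handed in; nothing more can be done
None
```

I sorted all five things into their trays and handed the job in at about 27 s of the 112 s allowed. The last pictures show each one upright on its tray floor, with the soap and jar untouched; the hand-in returned no verdict.

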